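Turn a carving blank's faceplate home on the carving stand and clamp it

ROBOT

A 6-joint arm with a two-finger parallel gripper is mounted at the origin on the work surface. World frame = base frame: x ahead of the robot, y to its left, z up, the work surface at z = 0. Lengths are in mm, angles in rad, forces in N, time in s.
With the tool pointing down it reaches from about 350 to 875 mm from the base axis. Payload 4.2 kg.
Tool frame: the origin (TCP) lies on the centre line of the jaws, within the pads' length; the fingertips stand 25 mm ahead of it and the grasp point (between the pads) lies 6 mm ahead of it; z points along the fingers, y is the direction in which the jaws open and shut (so a half turn about z gives the same grasp; the last joint's range is limited). The gripper opens to 85 mm and grips with 20 to 120 N. Pads are 22 mm wide; open, the fingers measure 114 mm over their backs; the gripper's body (76 mm by 85 mm) begins 54 mm behind the grasp point. The pads swing forward as they close: fully open they stand 13 mm farther back than shut.
Start: joints at [-1.03, 0.385, 0.008, 0, -1.194, -0.259], TCP at [173.819, -600.322, 256.312] pointing down, gripper open.
Joint ranges: [-3.14, 3.14], [-1.21, 2.06], [-1.07, 1.41], [-3.16, 2.05], [-2.99, -0.16], [-3.1, 3.1]. Speed limits (rad/s): [2.79, 2.79, 3.14, 3.14, 3.14, 3.14].

INTERFACE

Orientations are given as a unit quaternion [x, y, z, w].
In Python, from bench import arm gives the robot as it stands.
- The arm moves only by the tool drive_tool, never from a script. Its argument "plan" is a list of rows, each a list of 2 entries, a list of its own where there are three numbers: the shift along the tool's x, y, z in m, then the turn about the tool's z in degrees. A call has 1 to 12 rows; each row shifts and turns the commanded pose from where the row before left it, along the tool's axes as they then stand; what a row does not reach is not made up. A row lasts 1/8 s, in which the tool goes at most 62.5 mm and 10.7 degrees, less where a joint would pass 70% of its speed; a pose out of reach is approached as far as the arm can. A call with a gripper value outside its range is refused whole. "fingers" is the closure, from -1 (fully open) to 1 (shut), so that 0 is half open, set as the call begins (left out, the last holds). The fingers move at their own pace and stop on an object; the grip force is fixed at half the most. Time passes only in rows, so rows that do not move let the fingers close. It gives the time, the measured TCP pose, the force and the opening at its end, in the units of the state.
- arm.read_state(): the state, without advancing time (a new reading comes with each control period).
- arm.get_image(name): name is "scene" or "top" or "wrist"; returns a dict with "image" (400x640x3 uint8, red, green, blue), "K" (3x3 intrinsics, pixels), "R" (3x3) and "t" (3): a world point X has camera coordinates R X + t. Camera axes: x right, y down, z forward; pixel columns grow to the right and rows downward; lengths in mm; the calibration is good to about 2 mm. A picture is of the moment at which its call begins. There is no depth.
- arm.job_done(): hands the job in, once; it reports no verdict.
The state is a dict: "clock": time; "joints": joint angles; "joint_vel": joint speeds; "joint_efforts": joint torques, N m; "position": TCP position; "ee_rot": TCP orientation; "contact_force": force on the tool from outside, world axes, zero at the start; "wrist_torque": the same for the moment, N m; "gripper_width": finger opening in mm.
Only numpy, scipy, OpenCV 4.12 (cv2) and the standard library are available. Lean on these libraries where they do the work, as an engineer would, in place of code of your own. Each camera call takes 0.05 s, during which the arm holds its last target.

TASK

The faceplate carrying the timber blank has been put on the carving stand's nose but is still riding on the ends of the three studs. Keeping it on the nose, turn it until its holes line up with the studs and bring it down fully home, flush on the head; then swing both swing clamps all the way over its rim and let go. Leave the shell, the hardwood block, the wax tin and the gouge where they lie.

Things in the scene. Friction and masses are not known exactly. Their poses are not given: they have to be found in the camera images.
- stand: Carving stand bolted to the bench; Origin: under its centre, on the bench, z up. Blue 200 x 150 mm base and neck carry a dark round head, 132 mm across, its flat face 90 mm above the bench. A blue bar along the stand's y axis ends in two ears with the swing clamps, whose pivots are 82 mm along +y and -y from the centre. Its x axis points away from the robot, up to 26 degrees off.
- nose (a point): Middle of the top of the nose, the steel pilot at the centre of the head's face: 30 mm diameter, 24 mm tall (this point is 114 mm above the bench), its top 4 mm tapered. The faceplate turns on it. Axes as the stand's.
- stud (a point): Tip of one of three equal brass studs on the head's face, 8 mm diameter, 13 mm tall with round ends (tip 103 mm above the bench). They stand 45 mm from the nose's axis, this one along the stand's +x, the others at 120 and 240 degrees. The faceplate hides them at first; a yellow line on the head's rim, outside the faceplate, points to each.
- faceplate: Loose aluminium disc 116 mm across, 10 mm thick, with collar and timber blank, about 0.45 kg. Origin: centre of its flat underside, z up. Centre bore 32 mm, 26 mm deep. At the start it sits level round the nose on the stud tips, underside 13 mm above the face, 23 to 60 degrees either way off the nearest fit. It turns easily; within about 2 degrees of a fit it can go down 13 mm to the face.
- hole (a point): Centre, at the disc's top face, of one of the faceplate's three equal 11 mm through holes: 45 mm from its centre along its own +x; the others at 120 and 240 degrees. The three are alike, so any hole may go on any stud.
- blank (a point): Middle of the blank's straight part, on the faceplate's axis, 46 mm above the underside: a good place to grip. The blank sits on a 45 mm collar; it is 56 mm along the faceplate's x and 44 mm along its y, straight-sided from 26 to 60 mm above the underside, with a tapering roughed top up to 72 mm.
- clamp_left (a joint): Swing clamp on the +y ear, robot's left. Positive turns counter-clockwise seen from above about its upright pivot. 0 = open (starts 0 to 0.25): dog along the stand's -x, handle along +x. 1.571, the end stop = fully over: dog points at the nose, over the rim of a flush faceplate with 2 mm to spare; handle points outward. Light friction, about 1 N at the grip; stays where left.
- clamp_left_grip (a point): On the axis of the left clamp's red upright hand grip, 134 mm above the bench. The grip is 22 mm diameter, from 100 to 148 mm above the bench, 64 mm from the clamp's pivot. The handle bar joins it low, not above 113 mm.
- clamp_right (a joint): The same clamp on the -y ear, robot's right; also turns counter-clockwise to close. 0 = open (starts 0 to 0.25): dog along the stand's +x, handle along -x, towards the robot. 1.571, the end stop = fully over the faceplate's rim, handle pointing outward.
- clamp_right_grip (a point): On the axis of the right clamp's red upright hand grip, 134 mm above the bench; sizes as the left one: 22 mm diameter, 100 to 148 mm above the bench, 64 mm from its pivot.
- shell: Bystander: pearl shell dish, 104 mm across, 18 mm high; origin under its centre.
- hardwood: Bystander: dark hardwood block 110 x 60 x 42 mm; origin under its centre.
- wax_tin: Bystander: flat round steel tin, 72 mm across, 34 mm high; origin under its centre.
- gouge: Bystander: carving gouge lying flat, 212 mm long along its x, handle 24 mm thick towards -x; origin on the bench under the ferrule.
Not all that is in view belongs to the job. Several things have the shape of the stand; the one meant has the colours described above. Of the things shaped like the faceplate, the aluminium one is meant.

How it is judged:
By the outcome, as a careful person would: the job done as asked, in the order asked, and still so for the second after the job is handed in, with the robot touching nothing.
It also fails if it takes over 64 s, if anything falls off the work surface, if the arm or the gripper's body presses on something with over 40 N, if the wrist force passes 120 N, or if a joint passes its speed limit or range.

## Working session

There is one attempt and no reset: what is moved stays moved. The work goes in short steps, Python scripts to look and compute and a tool call to move; the robot and the scene stay as the last step left them, time stands still between calls to the robot, and variables do not carry over. Pictures are saved under pics/ and viewed, and the job is handed in when it is done.

Besides the shell and the picture viewer there is one more tool, called as name(argument=value, ...), one argument or row to a line, values as JSON. drive_tool: Moves the arm, as the interface text tells. Its arguments: {"type":"object","properties":{"plan":{"type":"array"},"fingers":{"type":"number"}},"required":["plan"]}

```bash
ls; mkdir -p pics; python3 - <<'E'
from bench import arm
import cv2,numpy as np,pickle
s=arm.read_state();print(s)
d={}
for n in("scene","top","wrist"):
    r=arm.get_image(n);d[n]=r
    cv2.imwrite(f"pics/{n}0.png",r["image"][:,:,::-1]);print(n,r["K"],r["R"],r["t"])
pickle.dump(d,open("d0.pkl","wb"))
E
```

```text
pics
{'clock': 0.0, 'joints': array([-1.03039584e+00,  3.85556875e-01,  6.63827011e-03, -4.62283802e-04,
       -1.19400428e+00, -2.58584984e-01]), 'joint_vel': array([-0.00131225,  0.00201881,  0.00046776, -0.00256282, -0.00196399,
       -0.00071959]), 'joint_efforts': array([-2.46956319e-03, -3.92290199e+01,  1.88402009e+01,  4.18615401e+00,
       -4.54726804e-03, -3.53360520e-06]), 'position': array([ 173.6717734 , -599.84276128,  255.23165132]), 'ee_rot': array([-1.40357416e-01,  9.90100308e-01,  1.06311313e-03, -2.15642322e-04]), 'contact_force': array([-0.81065551, -0.47789505,  1.16250774]), 'wrist_torque': array([ 0.00757367, -0.01901188,  0.01502522]), 'gripper_width': 85.25722406630231}
scene [[410.41052329   0.         311.52744089]
 [  0.         410.41052329 205.5888236 ]
 [  0.           0.           1.        ]] [[ 0.781014    0.62424542  0.01829723]
 [ 0.50536326 -0.61452055 -0.60578253]
 [-0.36691295  0.48237138 -0.79541985]] [-411.49981736 -229.43992179 1381.98888221]
top [[371.64079204   0.         323.40341562]
 [  0.         371.64079204 199.91758941]
 [  0.           0.           1.        ]] [[ 0.0109262  -0.99979906  0.01680644]
 [-0.99812563 -0.01191695 -0.0600268 ]
 [ 0.06021502 -0.01611907 -0.99805527]] [ -27.86066867  518.72597505 1146.75700824]
wrist [[301.41513632   0.         318.16535406]
 [  0.         301.41513632 204.85261061]
 [  0.           0.           1.        ]] [[-0.27708273  0.96084191  0.00282623]
 [ 0.91813054  0.26389629  0.29562656]
 [ 0.28330455  0.08450787 -0.9552994 ]] [624.16436408 -39.81702863 380.82750778]
```

View pics/scene0.png

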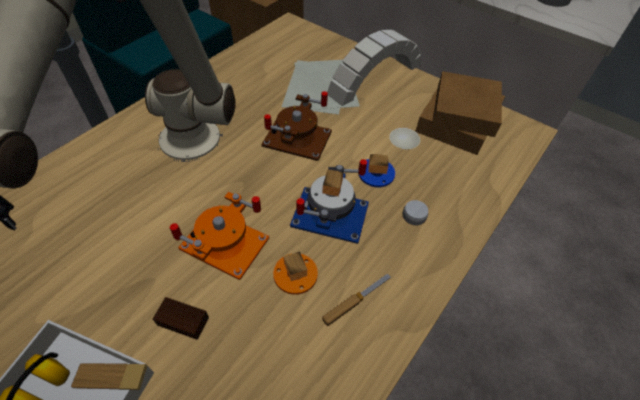

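View pics/top0.png

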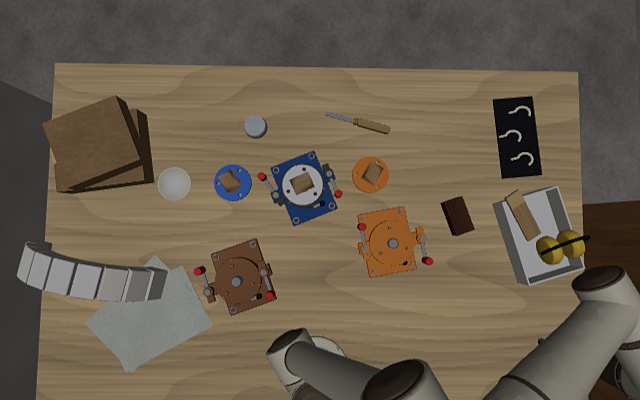

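View pics/wrist0.png

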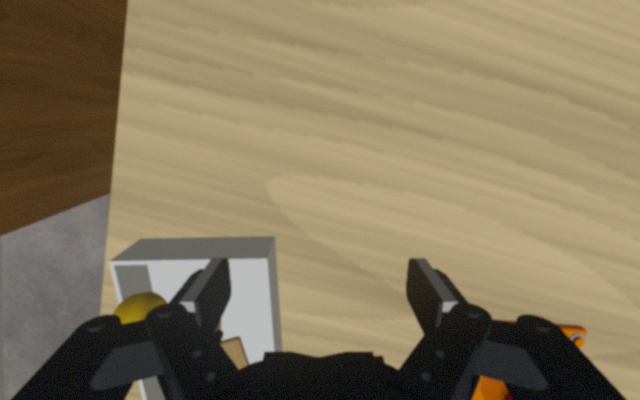

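The blue stand with the aluminium faceplate is near (303,187) in the top view and (332,195) in the scene view. I'll zoom in on both.

```bash
python3 - <<'E'
import cv2,pickle
d=pickle.load(open("d0.pkl","rb"))
def crop(n,x,y,w,h,k):
    im=d[n]["image"][y:y+h,x:x+w,::-1]
    cv2.imwrite(f"pics/c_{n}.png",cv2.resize(im,None,fx=k,fy=k,interpolation=cv2.INTER_CUBIC))
crop("top",250,140,100,95,6)
crop("scene",280,150,100,100,6)
E
```

```text
(no output)
```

View pics/c_top.png

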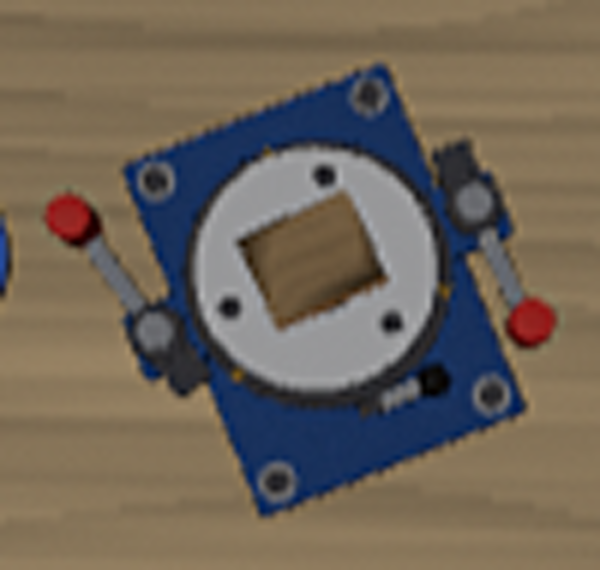

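View pics/c_scene.png

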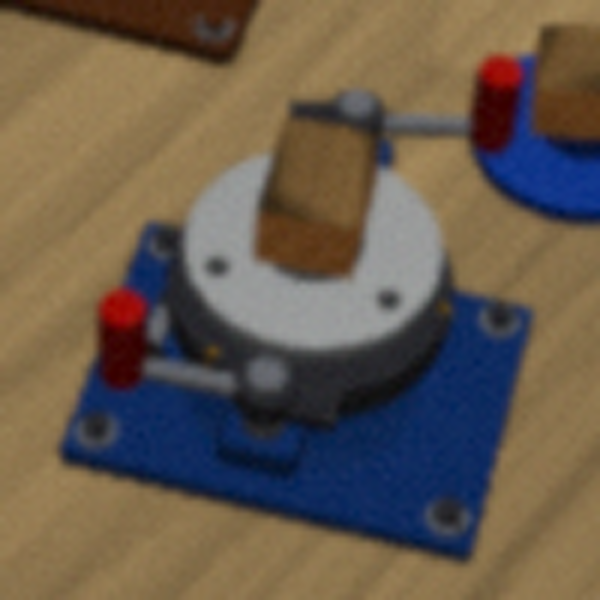

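```bash
cat > h.py <<'E'
import numpy as np,pickle
def ray(c,u,v,z):
    K,R,t=(np.array(c[k],float) for k in("K","R","t"))
    d=R.T@np.linalg.solve(K,[u,v,1.]);o=-R.T@t
    return o+d*(z-o[2])/d[2]
def proj(c,X):
    K,R,t=(np.array(c[k],float) for k in("K","R","t"))
    p=K@(R@np.array(X,float)+t);return p[:2]/p[2]
E
python3 - <<'E'
from h import *
d=pickle.load(open("d0.pkl","rb"));c=d["top"]
f=lambda x,y,z,ox=250,oy=140:ray(c,(x+.5)/6-.5+ox,(y+.5)/6-.5+oy,z)[:2]
D=lambda v:np.degrees(np.arctan2(v[1],v[0]))
M=np.array([f(*p,88) for p in((268,153),(238,376),(445,292))])
H=np.array([f(*p,113) for p in((325,175),(230,307),(391,322))])
B=np.array([f(*p,10) for p in((385,65),(125,168),(265,515),(523,410))])
G=np.array([f(*p,148) for p in((72,219),(531,323))])
P=np.array([f(*p,115) for p in((154,330),(474,200))])
print("marks",M,M.mean(0)); print("holes",H,H.mean(0));print("base",B,B.mean(0))
print("grips",G,"pivots",P,P.mean(0))
o=H.mean(0)
for X,n in((M,"m"),(H,"h")):
    v=X-X.mean(0);print(n,[ (D(q),np.hypot(*q)) for q in v])
print("basedir",D(B[0]-B[3]),D(B[1]-B[2]),"pivdir",D(P[0]-P[1])-90,np.hypot(*(P[0]-P[1])))
b=np.array([f(*p,175) for p in((350,190),(240,243),(282,328),(387,280))])
print("blank",[(D(b[i]-b[i-1]),np.hypot(*(b[i]-b[i-1]))) for i in range(4)],b.mean(0))
print("clamps",D(G[0]-P[0]),D(G[1]-P[1]),np.hypot(*(G-P).T))
E
```

```text
marks [[616.44288131  66.26279008]
 [506.62048336  79.17028487]
 [549.0213449  -21.40597268]] [557.36156986  41.34236742]
holes [[602.33445912  37.19310694]
 [538.25203626  81.63608502]
 [532.00836609   4.67186634]] [557.53162049  41.16701944]
base [[676.08448552  10.2775601 ]
 [619.48968503 146.16404099]
 [438.38458707  69.83174421]
 [494.68734884 -64.23198056]] [557.16152661  40.51034118]
grips [[575.23816306 152.4802056 ]
 [529.60462507 -60.35953673]] pivots [[526.65094985 117.42717048]
 [590.94236162 -34.36547717]] [558.79665573  41.53084666]
m [(np.float64(22.869955814427648), np.float64(64.12198397541454)), (np.float64(143.2951534247249), np.float64(63.28988226904003)), (np.float64(-97.57111833252516), np.float64(63.300185930033564))]
h [(np.float64(-5.068744001102617), np.float64(44.978731973230325)), (np.float64(115.47327015335367), np.float64(44.82686290111087)), (np.float64(-124.96740689137458), np.float64(44.53462377035635))]
basedir 22.3305874773258 22.854482301489117 pivdir 22.954970194248915 164.8465756593406
blank [(np.float64(22.975031774865517), np.float64(44.094532028199914)), (np.float64(116.64402277609284), np.float64(55.057723796550725)), (np.float64(-152.95174987471714), np.float64(42.85824721464527)), (np.float64(-64.62117145891723), np.float64(51.946314422289))] [554.68602523  38.89120754]
clamps 35.808401643779625 -157.03346064438202 [59.91187327 66.61838378]
```

Nose is at about (557.4, 41.2), stand yaw 22.8°, holes at −5° (+120k). All three sizes check: pivot spacing 165 for 164, hole radius 44.8 for 45, marks at 120°. So the plate needs about +27.8° CCW. I'll move over it first.

drive_tool(
  plan=[
    [[-0.045, 0.042, 0], 0],
    [[-0.045, 0.042, 0], 0],
    [[-0.045, 0.042, 0], 0],
    [[-0.045, 0.042, 0], 0],
    [[-0.045, 0.042, 0], 0],
    [[-0.045, 0.042, 0], 0],
    [[-0.045, 0.042, 0], 0],
    [[-0.045, 0.042, 0], 0],
    [[-0.045, 0.042, 0], 0],
    [[-0.045, 0.042, 0], 0],
    [[-0.045, 0.042, 0], 0],
    [[-0.045, 0.042, 0], 0],
  ],
  fingers=-1,
)

```text
clock: 1.65
position: [552.9, 35.9, 256.2]
ee_rot: [-0.141, 0.99, -0.0, -0.0]
contact_force: [0.4, -0.7, -0.1]
gripper_width: 85.4
```

drive_tool(
  plan=[
    [[0, 0, 0], -10],
    [[0, 0, 0], -10],
    [[0, 0, 0], -10],
    [[0, 0, 0], -10],
    [[0, 0, 0], -10],
    [[0, 0, 0], -10],
    [[0, 0, 0], -10],
    [[0, 0, 0], -10],
    [[0, 0, 0], -10],
    [[0, 0, 0], -9],
    [[0, 0, 0], 0],
  ],
)

```text
clock: 3.02
position: [552.2, 33.9, 256.0]
ee_rot: [0.844, -0.537, -0.0, 0.0]
contact_force: [1.4, 0.0, -1.0]
gripper_width: 85.4
```

```bash
cat >> h.py <<'E'
from scipy.spatial.transform import Rotation as Ro
def goto(s,target,yaw):
    """shift along tool axes (mm) to world target, and turn about tool z (deg) to put tool y at yaw"""
    R=Ro.from_quat(s["ee_rot"]).as_matrix()
    sh=R.T@(np.array(target)-s["position"])
    y=np.degrees(np.arctan2(R[1,1],R[0,1]))
    t=-((yaw-y+90)%180-90)
    return sh,t,y
E
python3 - <<'E'
from bench import arm
from h import *
import cv2
s=arm.read_state();print(s["clock"],s["position"],s["joints"],s["contact_force"],goto(s,[557.4,41.2,155],25.1))
r=arm.get_image("wrist");cv2.imwrite("pics/w1.png",r["image"][:,:,::-1]);pickle.dump(r,open("w1.pkl","wb"))
r=arm.get_image("top");pickle.dump(r,open("t1.pkl","wb"))
E
```

```text
3.025 [552.15798617  33.93785692 256.0107425 ] [ 3.54337291e-01  2.63413502e-01 -1.70345517e-01 -1.93396820e-04
 -1.13770128e+00  8.27200647e-02] [ 1.37323698  0.03196259 -1.01012476] (array([ -4.33812391,  -7.88817534, 101.00665771]), np.float64(-0.06310763882243009), np.float64(-154.9631076388224))
```

View pics/w1.png

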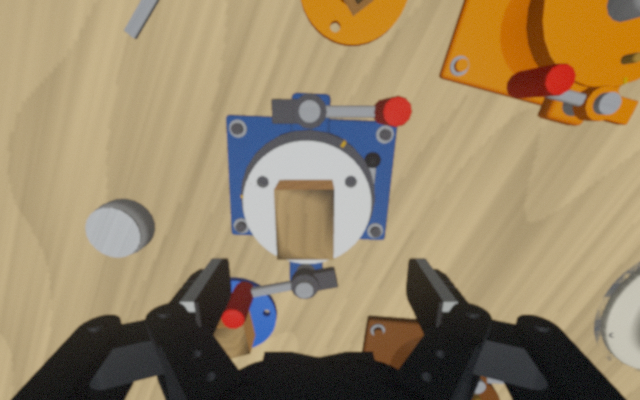

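The wrist picture shows the blank upright in the jaws' frame (x 277–333), and holes at (263,182) and (351,182), so the yaw is right. I'll cross-check the positions in this view.

```bash
python3 - <<'E'
from h import *
c=pickle.load(open("w1.pkl","rb"))
D=lambda v:np.degrees(np.arctan2(v[1],v[0]))
h1=ray(c,263,182,113)[:2];h2=ray(c,351,182,113)[:2]
v=h2-h1;L=np.hypot(*v);print(h1,h2,L,D(v))
n=np.array([-v[1],v[0]])/L
ce=np.array([557.4,41.2]);m=(h1+h2)/2
for sg in(1,-1): print(m+sg*22.5*n)
g=ray(c,396,110,148);print("rgrip",g); g=ray(c,239,290,148);print("lgrip",g)
print("piv",ray(c,310,110,115),ray(c,304,285,115))
print("mark",ray(c,343,143,88))
print(proj(c,[557.4,41.2,113]))
E
```

```text
[603.48654742  40.2443147 ] [532.7137555    7.25519024] 78.0837397237249 -155.008492625544
[577.60603966   3.35641803]
[558.59426325  44.14308691]
rgrip [534.2179908  -59.09341017 148.        ]
lgrip [584.1141481  127.45671875 148.        ]
piv [590.93238022 -32.83235895 115.        ] [528.21839481 118.8013692  115.        ]
mark [551.42086082 -18.89532975  88.        ]
[309.80864119 203.9158596 ]
```

drive_tool(
  plan=[
    [[-0.005, -0.0085, 0.0], 0],
    [[0, 0, 0.025], 0],
    [[0, 0, 0.025], 0],
    [[0, 0, 0.025], 0],
    [[0, 0, 0.015], 0],
    [[0, 0, 0.009], 0],
    [[0, 0, 0], 0],
    [[0, 0, 0], 0],
  ],
)

```text
clock: 4.12
position: [558.6, 42.3, 158.2]
ee_rot: [0.844, -0.536, 0.001, -0.001]
contact_force: [1.2, 0.2, -0.3]
gripper_width: 85.1
```

```bash
python3 - <<'E'
from bench import arm
from h import *
import cv2
s=arm.read_state();print(s["clock"],s["position"],s["contact_force"])
r=arm.get_image("wrist");cv2.imwrite("pics/w2.png",r["image"][:,:,::-1]);pickle.dump(r,open("w2.pkl","wb"))
E
```

```text
4.125 [558.56867807  42.27627925 158.20040859] [ 1.24385956  0.17864668 -0.26995335]
```

View pics/w2.png

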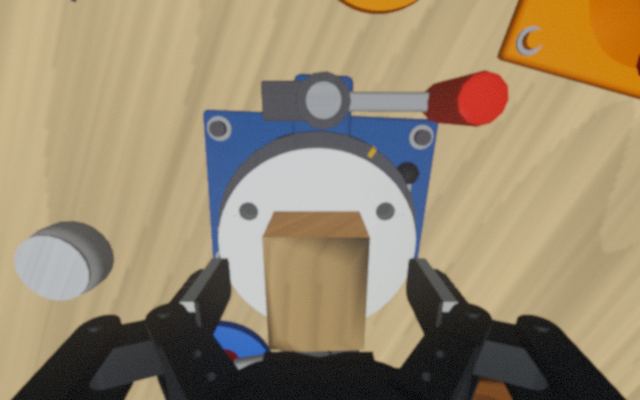

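The jaws straddle the blank evenly: its centre is at about x=316 and the jaws' at 319. Now I'll close.

drive_tool(
  plan=[
    [[0, 0, 0], 0],
    [[0, 0, 0], 0],
    [[0, 0, 0], 0],
    [[0, 0, 0], 0],
    [[0, 0, 0], 0],
    [[0, 0, 0], 0],
    [[0, 0, 0], 0],
    [[0, 0, 0], 0],
  ],
  fingers=1,
)

```text
clock: 5.18
position: [558.9, 42.3, 158.2]
ee_rot: [0.844, -0.536, 0.001, -0.001]
contact_force: [1.8, -0.3, 6.4]
gripper_width: 42.8
```

drive_tool(
  plan=[
    [[0, 0, 0], -5],
    [[0, 0, 0], -5],
    [[0, 0, 0], -5],
    [[0, 0, 0], -5],
    [[0, 0, 0], -5],
    [[0, 0, 0], -1],
    [[0, 0, 0], 0],
    [[0, 0, 0], 0],
  ],
)

```text
clock: 6.18
position: [558.7, 42.5, 156.6]
ee_rot: [0.943, -0.333, 0.001, -0.001]
contact_force: [4.8, 0.5, -3.1]
gripper_width: 43.4
```

```bash
python3 - <<'E'
from bench import arm
from h import *
import cv2
s=arm.read_state();print(s["clock"],s["position"],s["contact_force"],s["wrist_torque"],goto(s,[558,42,155],52.8))
for n in("wrist","top"):
    r=arm.get_image(n);cv2.imwrite(f"pics/{n}3.png",r["image"][:,:,::-1]);pickle.dump(r,open(f"{n}3.pkl","wb"))
E
```

```text
6.175 [558.65137835  42.53909557 156.59999483] [ 4.84225119  0.46038697 -3.13599074] [ 0.34332208 -1.69081669 -0.01813764] (array([-0.16894695,  0.83140566,  1.59847515]), np.float64(-1.7283174434595026), np.float64(-128.92831744345952))
```

View pics/wrist3.png

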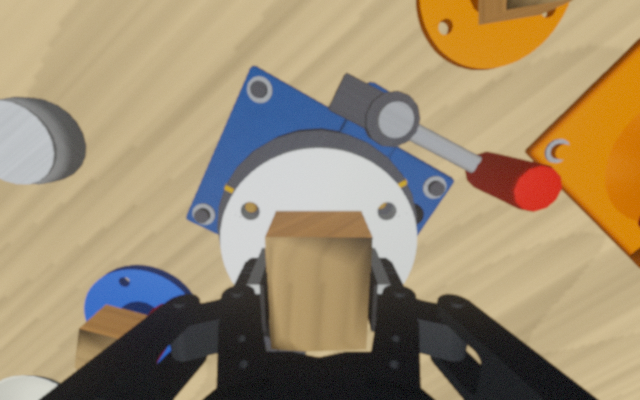

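Brass shows in both holes (250,210) and (387,210), with the yellow marks at (229,189) and (403,184), and z has already dropped 1.6 mm. I'll compute the remaining angle.

```bash
python3 - <<'E'
from h import *
c=pickle.load(open("wrist3.pkl","rb"))
D=lambda v:np.degrees(np.arctan2(v[1],v[0]))
h1=ray(c,250,210,111.5)[:2];h2=ray(c,387,210,111.5)[:2]
m1=ray(c,229.5,189,89)[:2];m2=ray(c,403.5,184,89)[:2]
print(h1,h2,np.hypot(*(h2-h1)),D(h2-h1));print(m1,m2,np.hypot(*(m2-m1)),D(m2-m1))
E
```

```text
[600.36856186  59.07158142] [551.22936466  -1.77456502] 78.21070411384223 -128.9242568137228
[616.59397177  68.50151454] [549.77719444 -19.37410684] 110.39296428955119 -127.2477699088224
```

Both measures give about +1.7° left. I'll turn that and lower.

drive_tool(
  plan=[
    [[0, 0, 0], -1.7],
    [[0, 0, 0.001], 0],
    [[0, 0, 0.002], 0],
    [[0, 0, 0.002], 0],
    [[0, 0, 0.002], 0],
    [[0, 0, 0], 0],
  ],
)

```text
clock: 7.02
position: [558.6, 42.6, 149.8]
ee_rot: [0.948, -0.319, 0.001, -0.001]
contact_force: [5.2, 0.9, -4.4]
gripper_width: 42.9
```

drive_tool(
  plan=[
    [[0, 0, 0.002], 0],
    [[0, 0, 0.002], 0],
    [[0, 0, 0.001], 0],
    [[0, 0, 0.001], 0],
    [[0, 0, 0], 0],
    [[0, 0, 0], 0],
  ],
)

```text
clock: 7.78
position: [558.8, 42.5, 145.7]
ee_rot: [0.948, -0.319, 0.001, -0.001]
contact_force: [4.0, 3.9, 5.0]
gripper_width: 43.1
```

drive_tool(
  plan=[
    [[0, 0, 0.001], 0],
    [[0, 0, 0.001], 0],
    [[0, 0, 0], 0],
  ],
)

```text
clock: 8.15
position: [558.8, 42.6, 145.6]
ee_rot: [0.948, -0.318, 0.001, -0.0]
contact_force: [-0.6, 4.8, 14.0]
gripper_width: 42.9
```

```bash
python3 - <<'E'
from bench import arm
from h import *
import cv2
s=arm.read_state();print(s["clock"],s["position"],s["contact_force"],s["wrist_torque"])
ims=[]
r=arm.get_image("scene");pickle.dump(r,open("scene4.pkl","wb"))
cv2.imwrite("pics/scene4.png",cv2.resize(r["image"][150:250,280:380,::-1],None,fx=6,fy=6,interpolation=cv2.INTER_CUBIC))
E
```

```text
8.15 [558.80677431  42.58186816 145.57221705] [-0.63143387  4.83783513 14.0441791 ] [ 0.73410113  0.5209592  -0.25205487]
```

View pics/scene4.png

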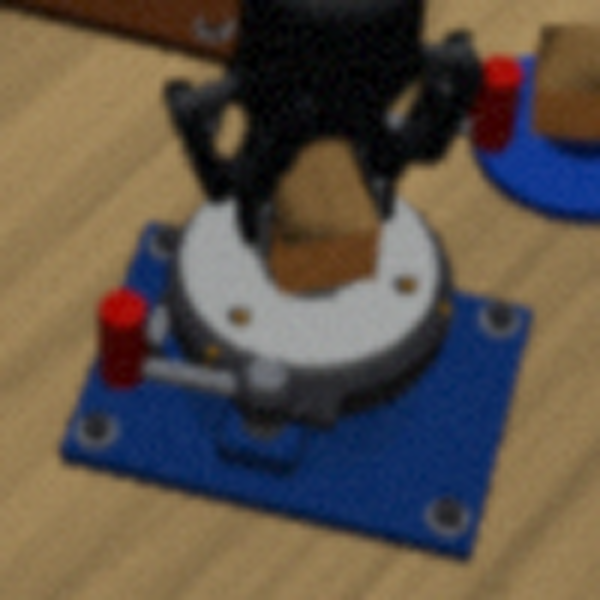

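The plate has dropped to the face against a hard stop (14 N), and the brass studs show in the holes at (238,315) and (405,285) of the crop. I'll release and rise, then look.

drive_tool(
  plan=[
    [[0, 0, -0.001], 0],
    [[0, 0, 0], 0],
    [[0, 0, 0], 0],
    [[0, 0, 0], 0],
    [[0, 0, 0], 0],
    [[0, 0, -0.02], 0],
    [[0, 0, -0.03], 0],
    [[0, 0, -0.03], 0],
    [[0, 0, -0.03], 0],
    [[0, 0, 0], 0],
  ],
  fingers=-1,
)

```text
clock: 9.45
position: [559.1, 42.4, 256.0]
ee_rot: [0.948, -0.318, 0.002, -0.002]
contact_force: [-1.1, -0.6, -1.0]
gripper_width: 85.5
```

```bash
python3 - <<'E'
from bench import arm
from h import *
import cv2
s=arm.read_state();print(s["clock"],s["position"],s["contact_force"],s["wrist_torque"],s["joints"])
r=arm.get_image("scene");pickle.dump(r,open("scene5.pkl","wb"))
a=cv2.resize(r["image"][150:250,280:380,::-1],None,fx=4,fy=4,interpolation=cv2.INTER_CUBIC)
r=arm.get_image("wrist");pickle.dump(r,open("wrist5.pkl","wb"))
cv2.imwrite("pics/w5.png",r["image"][:,:,::-1]);cv2.imwrite("pics/s5.png",a)
E
```

```text
9.45 [559.13737763  42.36312632 255.97894812] [-1.14097868 -0.63824635 -1.00350756] [-0.00259642 -0.03787012 -0.00014758] [ 3.64884683e-01  2.73331940e-01 -1.56945362e-01  6.04168282e-04
 -1.13479693e+00  5.57363608e-01]
```

View pics/w5.png

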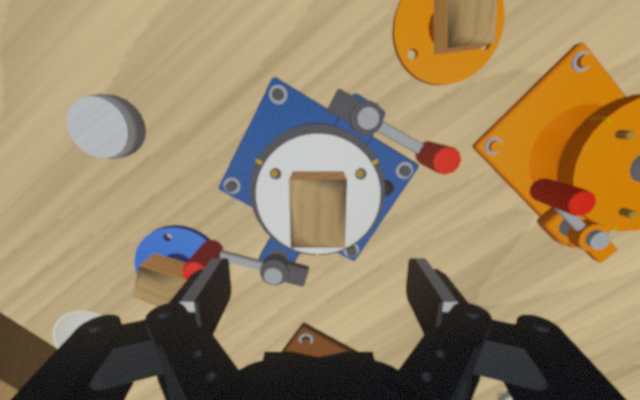

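View pics/s5.png

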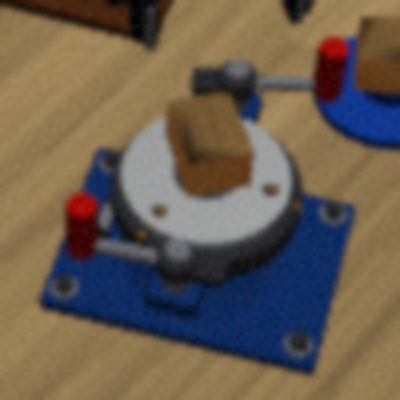

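The plate is flush, with studs showing in the holes at wrist (275,174) and (360,174), in line with the yellow marks (258,162) and (376,161). Next, the left clamp.

```bash
python3 - <<'E'
from h import *
from bench import arm
c=pickle.load(open("wrist5.pkl","rb"))
print("L",ray(c,196,269,148),"R",ray(c,446,160,148),"piv",ray(c,274,268,113),ray(c,368,117,113))
print(proj(c,[578.6,154.9,148]),proj(c,[531,-58.2,148]),"scene")
c=pickle.load(open("scene5.pkl","rb"))
for p in((578.6,154.9,148),(531,-58.2,148),(558.2,42.2,162)): q=proj(c,p);print((q-[280,150])*4)
s=arm.read_state();print(goto(s,[578.6,154.9,256],125.4))
E
```

```text
L [580.38731231 153.94315042 148.        ] R [533.72512793 -58.31937575 148.        ] piv [529.87329187 117.71701919 113.        ] [590.50456556 -33.50838849 113.        ]
[196.66544016 271.1355432 ] [447.70771505 163.00246433] scene
[329.8029112   44.76764371]
[ 78.1790018  198.73592409]
[208.70754814 112.65040252]
(array([ -51.35820156, -102.61481415,   -3.0844201 ]), np.float64(-72.57287322019903), np.float64(-127.17287322019902))
```

drive_tool(
  plan=[
    [[-0.017, -0.034, 0], 0],
    [[-0.017, -0.034, 0], 0],
    [[-0.017, -0.034, 0], 0],
    [[0, 0, 0], 10],
    [[0, 0, 0], 10],
    [[0, 0, 0], 10],
    [[0, 0, 0], 10],
    [[0, 0, 0], 10],
    [[0, 0, 0], 10],
    [[0, 0, 0], 10],
    [[0, 0, 0], 10],
    [[0, 0, 0], 10],
  ],
)

```text
clock: 11.05
position: [578.2, 153.9, 251.4]
ee_rot: [-0.442, 0.897, 0.0, -0.002]
contact_force: [0.2, -0.3, -0.5]
gripper_width: 85.2
```

drive_tool(
  plan=[
    [[0, 0, 0], 10],
    [[0, 0, 0], 7.6],
    [[0, 0, 0], 0],
    [[0, 0, 0], 0],
  ],
)

```text
clock: 11.55
position: [578.6, 154.1, 252.4]
ee_rot: [-0.304, 0.953, -0.0, -0.001]
contact_force: [0.4, -0.1, 0.8]
gripper_width: 85.3
```

```bash
python3 - <<'E'
from h import *
from bench import arm
import cv2
s=arm.read_state();print(s["clock"],s["position"],s["joints"],goto(s,[579,154.5,143],125.4))
r=arm.get_image("wrist");cv2.imwrite("pics/w6.png",r["image"][:,:,::-1])
print(proj(r,[579,154.5,148]))
E
```

```text
11.55 [578.60115289 154.07612884 252.39153562] [ 5.30338156e-01  3.43694457e-01 -6.42749571e-02 -1.62283299e-04
 -1.16454011e+00 -1.48410687e+00] (array([-7.55844645e-01,  8.25083037e-02,  1.09390442e+02]), np.float64(-0.0506181898337843), np.float64(125.34938181016622))
[318.71204447 213.47276734]
```

View pics/w6.png

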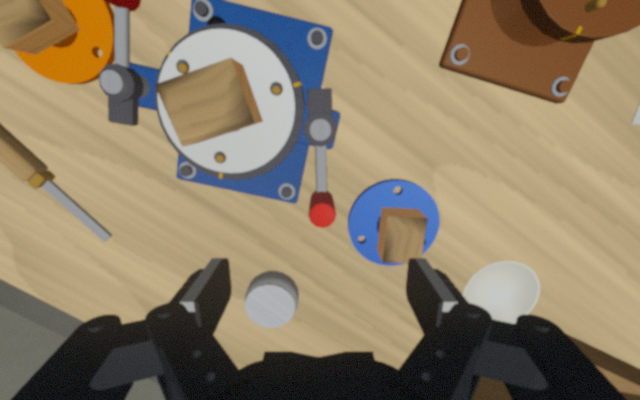

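The left grip's top shows at (322,212), against a prediction of (319,213). I'll descend and grasp.

drive_tool(
  plan=[
    [[-0.0008, 0, 0.03], 0],
    [[0, 0, 0.03], 0],
    [[0, 0, 0.03], 0],
    [[0, 0, 0.012], 0],
    [[0, 0, 0.007], 0],
    [[0, 0, 0], 0],
  ],
)

```text
clock: 12.35
position: [579.9, 154.8, 144.7]
ee_rot: [-0.303, 0.953, -0.0, 0.0]
contact_force: [-0.2, -0.4, 0.2]
gripper_width: 85.6
```

drive_tool(
  plan=[
    [[0, 0, 0], 0],
    [[0, 0, 0], 0],
    [[0, 0, 0], 0],
    [[0, 0, 0], 0],
    [[0, 0, 0], 0],
    [[0, 0, 0], 0],
    [[0, 0, 0], 0],
    [[0, 0, 0], 0],
  ],
  fingers=1,
)

```text
clock: 13.35
position: [579.8, 154.8, 144.9]
ee_rot: [-0.303, 0.953, 0.0, 0.0]
contact_force: [-0.7, 1.7, 5.4]
gripper_width: 20.1
```

```bash
python3 - <<'E'
from h import *
from bench import arm
s=arm.read_state();p=s["position"];print(p,s["contact_force"])
P=np.array([526.8,118.0]);v=p[:2]-P;print(np.hypot(*v),np.degrees(np.arctan2(v[1],v[0])))
print(goto(s,[579,154.5,143],125.4))
E
```

```text
[579.75095624 154.82912706 144.88213496] [-0.67039127  1.7381436   5.44961315]
64.49952222335737 34.81987992492205
(array([0.80484059, 0.16498645, 1.88140985]), np.float64(-0.14832632072294416), np.float64(125.25167367927706))
```

drive_tool(
  plan=[
    [[0.0006, 0.0087, 0], -7.8],
    [[0.0006, 0.0087, 0], -7.8],
    [[0.0006, 0.0087, 0], -7.8],
    [[0.0006, 0.0087, 0], -7.8],
    [[0.0006, 0.0087, 0], -7.8],
    [[0, 0, 0], 0],
  ],
)

```text
clock: 14.1
position: [545.3, 180.1, 144.9]
ee_rot: [-0.604, 0.797, -0.0, 0.001]
contact_force: [0.2, 2.5, 3.6]
gripper_width: 20.1
```

```bash
python3 - <<'E'
from h import *
from bench import arm
s=arm.read_state();p=s["position"];print(p,s["contact_force"],s["gripper_width"])
P=np.array([526.8,118.0]);v=p[:2]-P;print(np.hypot(*v),np.degrees(np.arctan2(v[1],v[0])))
E=np.append(P+64.3*np.array([np.cos(np.radians(112.8)),np.sin(np.radians(112.8))]),144.8)
print(E,goto(s,E,202.8))
E
```

```text
[545.30627949 180.05833782 144.89641059] [0.17597219 2.49636635 3.61166957] 20.052780891325504
64.75893508924204 73.39500982064237
[501.88274779 177.27580065 144.8       ] (array([ 1.44692621e+01,  4.10365095e+01, -1.59374785e-02]), np.float64(-38.55599984940761), np.float64(164.2440001505924))
```

drive_tool(
  plan=[
    [[0.0006, 0.0087, 0], -7.8],
    [[0.0006, 0.0087, 0], -7.8],
    [[0.0006, 0.0087, 0], -7.8],
    [[0.0006, 0.0087, 0], -7.8],
    [[0.0006, 0.0087, 0], -7.8],
    [[0, 0.001, 0], 0],
    [[0, 0, 0], 0],
  ],
)

```text
clock: 14.98
position: [502.7, 177.6, 144.9]
ee_rot: [0.835, -0.551, 0.001, -0.002]
contact_force: [1.3, 5.5, 2.5]
gripper_width: 20.4
```

```bash
python3 - <<'E'
from h import *
from bench import arm
import cv2
s=arm.read_state();p=s["position"];print(p,s["contact_force"],s["gripper_width"],s["joints"])
P=np.array([526.8,118.0]);v=p[:2]-P;print(np.hypot(*v),np.degrees(np.arctan2(v[1],v[0])))
R=Ro.from_quat(s["ee_rot"]).as_matrix();print("tool F",R.T@s["contact_force"])
r=arm.get_image("wrist");cv2.imwrite("pics/w7.png",r["image"][:,:,::-1])
E
```

```text
[502.72693177 177.64467005 144.88870416] [1.30265466 5.51846648 2.48439449] 20.374705918758814 [ 6.44162394e-01  3.39416528e-01 -3.73013648e-01  2.76586714e-04
 -8.53416275e-01 -2.40394086e-01]
64.3195093181944 111.97939895109377
tool F [-4.564717   -3.37887907 -2.46356091]
```

View pics/w7.png

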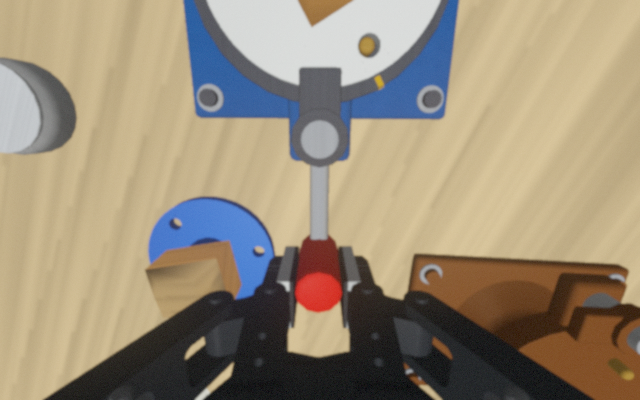

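The dog (320,85) is over the rim and points along the stand's y axis. I'll press a little further to confirm the stop.

drive_tool(
  plan=[
    [[0, 0.001, 0], 0],
    [[0, 0.001, 0], 0],
    [[0, 0.001, 0], 0],
    [[0, 0, 0], 0],
  ],
)

```text
clock: 15.52
position: [502.5, 177.6, 145.0]
ee_rot: [0.835, -0.551, 0.002, -0.005]
contact_force: [9.7, 6.0, -3.4]
gripper_width: 20.0
```

```bash
python3 - <<'E'
from h import *
from bench import arm
s=arm.read_state();p=s["position"];print(p)
P=np.array([526.8,118.0]);v=p[:2]-P;print(np.hypot(*v),np.degrees(np.arctan2(v[1],v[0])))
R=Ro.from_quat(s["ee_rot"]).as_matrix();print("tool F",R.T@s["contact_force"])
E
```

```text
[502.48888812 177.57267396 144.97063572]
64.34231611436364 112.1999620388577
tool F [ -1.74003605 -11.23122911   3.49369843]
```

The stop is firm: 3 mm more command gave 0.25 mm of movement and 11 N. I'll relax, open and rise.

drive_tool(
  plan=[
    [[0, -0.002, 0], 0],
    [[0, 0, 0], 0],
  ],
)

```text
clock: 15.78
position: [502.7, 177.7, 144.9]
ee_rot: [0.835, -0.551, 0.001, -0.003]
contact_force: [4.8, 5.4, 0.7]
gripper_width: 19.9
```

drive_tool(
  plan=[
    [[0, 0, 0], 0],
    [[0, 0, 0], 0],
    [[0, 0, 0], 0],
    [[0, 0, 0], 0],
    [[0, 0, 0], 0],
    [[0, 0, -0.02], 0],
    [[0, 0, -0.03], 0],
    [[0, 0, -0.03], 0],
    [[0, 0, -0.03], 0],
    [[0, 0, 0], 0],
  ],
  fingers=-1,
)

```text
clock: 17.02
position: [501.1, 176.3, 257.1]
ee_rot: [0.835, -0.55, 0.001, -0.003]
contact_force: [0.8, 0.6, -0.4]
gripper_width: 85.3
```

```bash
python3 - <<'E'
from h import *
from bench import arm
s=arm.read_state();print(s["position"],s["joints"])
a=-157.2;P=np.array([590.4,-33.4])
print(goto(s,np.append([531.7,-58.4],256),a+90))
E
```

```text
[501.10024774 176.31416596 257.0647187 ] [ 6.44201752e-01  2.21975160e-01 -2.24099821e-01  6.67743143e-04
 -1.11878673e+00 -2.38649442e-01]
(array([227.72958609,  64.55390503,   0.49712246]), np.float64(-89.5470943088416), np.float64(-156.74709430884158))
```

drive_tool(
  plan=[
    [[0.0455, 0.0129, 0], 0],
    [[0.0455, 0.0129, 0], 0],
    [[0.0455, 0.0129, 0], 0],
    [[0.0455, 0.0129, 0], 0],
    [[0.0455, 0.0129, 0], 0],
    [[0, 0, 0], 10],
    [[0, 0, 0], 10],
    [[0, 0, 0], 10],
    [[0, 0, 0], 10],
    [[0, 0, 0], 10],
    [[0, 0, 0], 10],
    [[0, 0, 0], 10],
  ],
)

```text
clock: 18.52
position: [529.9, -58.8, 253.1]
ee_rot: [-0.366, 0.931, 0.0, -0.001]
contact_force: [-0.1, -0.4, -0.3]
gripper_width: 85.7
```

drive_tool(
  plan=[
    [[0, 0, 0], 10],
    [[0, 0, 0], 10],
    [[0, 0, 0], 0.5],
    [[0, 0, 0], 0],
    [[0, 0, 0], 0],
  ],
)

```text
clock: 19.15
position: [530.5, -58.8, 254.1]
ee_rot: [-0.198, 0.98, 0.0, -0.0]
contact_force: [0.6, 0.0, -0.2]
gripper_width: 85.5
```

```bash
python3 - <<'E'
from h import *
from bench import arm
import cv2
s=arm.read_state();print(s["clock"],s["position"],s["joints"],goto(s,[531.7,-58.4,144.5],112.8))
r=arm.get_image("wrist");cv2.imwrite("pics/w8.png",r["image"][:,:,::-1]);pickle.dump(r,open("w8.pkl","wb"))
print(proj(r,[531.7,-58.4,148]))
E
```

```text
19.15 [530.46027093 -58.75448549 254.08864919] [ 1.93735326e-01  2.31490213e-01 -2.18942392e-01 -7.11676666e-05
 -1.12074365e+00 -1.36621061e+00] (array([ -1.31951528,  -0.16941525, 109.58815993]), np.float64(0.02033862670778319), np.float64(112.82033862670778))
[318.34469534 213.41276913]
```

View pics/w8.png

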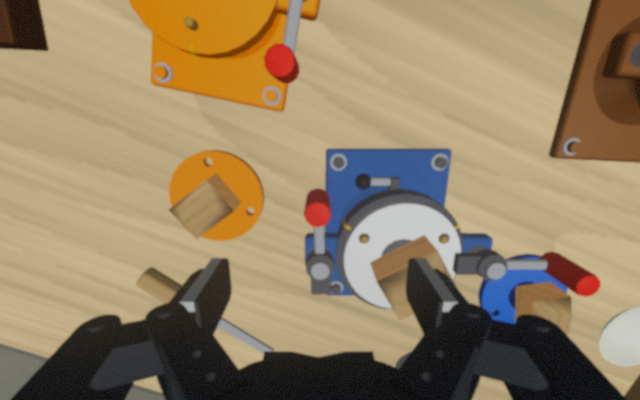

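Right grip's top is at (317,209), against a prediction of (318,213), and the left dog is on the rim at (465,263). I'll descend and grasp.

drive_tool(
  plan=[
    [[-0.002, 0, 0.03], 0],
    [[0, 0, 0.03], 0],
    [[0, 0, 0.03], 0],
    [[0, 0, 0.012], 0],
    [[0, 0, 0.007], 0],
    [[0, 0, 0], 0],
  ],
)

```text
clock: 19.95
position: [532.8, -58.0, 145.7]
ee_rot: [-0.197, 0.98, -0.0, 0.0]
contact_force: [-1.1, 0.1, 0.7]
gripper_width: 85.6
```

drive_tool(
  plan=[
    [[0, 0, 0], 0],
    [[0, 0, 0], 0],
    [[0, 0, 0], 0],
    [[0, 0, 0], 0],
    [[0, 0, 0], 0],
    [[0, 0, 0], 0],
    [[0, 0, 0], 0],
    [[0, 0, 0], 0],
  ],
  fingers=1,
)

```text
clock: 20.95
position: [532.5, -58.1, 145.8]
ee_rot: [-0.197, 0.98, -0.0, 0.0]
contact_force: [-1.9, -0.3, 5.0]
gripper_width: 20.4
```

```bash
python3 - <<'E'
from h import *
from bench import arm
s=arm.read_state();p=s["position"];print(p,s["contact_force"])
P=np.array([590.4,-33.4]);v=p[:2]-P;print(np.hypot(*v),np.degrees(np.arctan2(v[1],v[0])),goto(s,p,112.8))
E
```

```text
[532.52332766 -58.07295582 145.82553514] [-1.93450775 -0.34424492  5.00924304]
62.9163249897718 -156.91133923689563 (array([0., 0., 0.]), np.float64(-0.04089845525889757), np.float64(112.7591015447411))
```

Now I'll swing 90° CCW; −y is the tangent.

drive_tool(
  plan=[
    [[-0.0006, -0.0087, 0], -7.8],
    [[-0.0006, -0.0087, 0], -7.8],
    [[-0.0006, -0.0087, 0], -7.8],
    [[-0.0006, -0.0087, 0], -7.8],
    [[-0.0006, -0.0087, 0], -7.8],
    [[-0.0006, -0.0087, 0], -7.8],
    [[0, 0, 0], 0],
  ],
)

```text
clock: 21.82
position: [570.5, -92.5, 145.8]
ee_rot: [-0.571, 0.821, -0.0, 0.001]
contact_force: [0.2, 4.5, 4.7]
gripper_width: 20.0
```

```bash
python3 - <<'E'
from h import *
from bench import arm
s=arm.read_state();p=s["position"];print(p,s["contact_force"])
R=Ro.from_quat(s["ee_rot"]).as_matrix();print("tool F",R.T@s["contact_force"])
P=np.array([590.4,-33.4]);v=p[:2]-P;print(np.hypot(*v),np.degrees(np.arctan2(v[1],v[0])))
E
```

```text
[570.45907516 -92.53527783 145.79309818] [0.21013175 4.52745785 4.7207447 ]
tool F [-4.32410653  1.3727389  -4.71647655]
62.406903202956514 -108.63454926350217
```

drive_tool(
  plan=[
    [[-0.0006, -0.0087, 0], -7.8],
    [[-0.0006, -0.0087, 0], -7.8],
    [[-0.0006, -0.0087, 0], -7.8],
    [[-0.0006, -0.0087, 0], -7.8],
    [[-0.0006, -0.0087, 0], -7.8],
    [[-0.0002, -0.0047, 0], -4.2],
    [[0, -0.001, 0], 0],
    [[0, 0, 0], 0],
  ],
)

```text
clock: 22.82
position: [615.8, -90.9, 145.8]
ee_rot: [0.832, -0.555, -0.002, 0.0]
contact_force: [-5.7, 4.6, 7.7]
gripper_width: 20.2
```

```bash
python3 - <<'E'
from h import *
from bench import arm
import cv2
s=arm.read_state();p=s["position"];print(p)
R=Ro.from_quat(s["ee_rot"]).as_matrix();print("tool F",R.T@s["contact_force"])
P=np.array([590.4,-33.4]);v=p[:2]-P;print(np.hypot(*v),np.degrees(np.arctan2(v[1],v[0])))
r=arm.get_image("wrist");cv2.imwrite("pics/w9.png",r["image"][:,:,::-1])
E
```

```text
[615.75376531 -90.85247587 145.78731261]
tool F [-6.46210822  3.56456326 -7.65201025]
62.798092321965896 -66.18814243471695
```

View pics/w9.png

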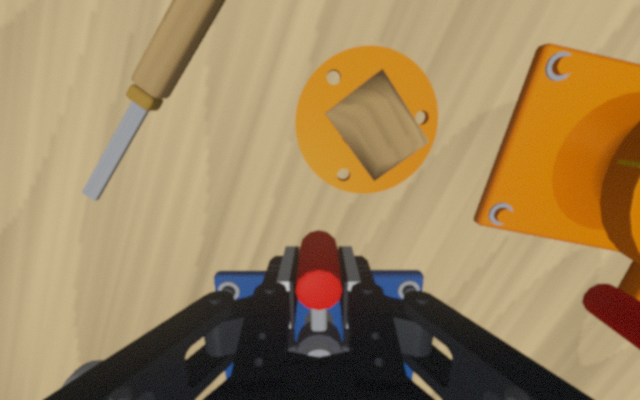

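The handle (320,320) points outward, square to the base's edge. Next is the stop check.

drive_tool(
  plan=[
    [[0, -0.001, 0], 0],
    [[0, -0.001, 0], 0],
    [[0, -0.001, 0], 0],
    [[0, 0, 0], 0],
  ],
)

```text
clock: 23.38
position: [615.9, -90.8, 145.7]
ee_rot: [0.832, -0.555, -0.004, 0.002]
contact_force: [-12.4, 1.4, 11.7]
gripper_width: 20.4
```

```bash
python3 - <<'E'
from h import *
from bench import arm
s=arm.read_state();p=s["position"];print(p)
R=Ro.from_quat(s["ee_rot"]).as_matrix();print("tool F",R.T@s["contact_force"])
P=np.array([590.4,-33.4]);v=p[:2]-P;print(np.hypot(*v),np.degrees(np.arctan2(v[1],v[0])))
E
```

```text
[615.92263803 -90.76839751 145.73727942]
tool F [ -6.07709396  10.99585948 -11.54411556]
62.7896335755878 -66.01618725308336
```

The right stop is firm as well. I'll relax, release, rise and back away.

drive_tool(
  plan=[
    [[0, 0.002, 0], 0],
    [[0, 0, 0], 0],
  ],
)

```text
clock: 23.62
position: [615.8, -90.8, 145.8]
ee_rot: [0.832, -0.555, -0.002, 0.001]
contact_force: [-8.4, 3.8, 9.2]
gripper_width: 20.4
```

drive_tool(
  plan=[
    [[0, 0, 0], 0],
    [[0, 0, 0], 0],
    [[0, 0, 0], 0],
    [[0, 0, 0], 0],
    [[0, 0, 0], 0],
    [[0, 0, -0.02], 0],
    [[0, 0, -0.03], 0],
    [[0, 0, -0.03], 0],
    [[0, 0, -0.03], 0],
    [[0, 0, 0], 0],
  ],
  fingers=-1,
)

```text
clock: 24.88
position: [619.5, -91.5, 258.5]
ee_rot: [0.833, -0.554, 0.003, -0.002]
contact_force: [-1.2, -0.5, -0.8]
gripper_width: 85.3
```

drive_tool(
  plan=[
    [[0.03, -0.04, -0.01], 0],
    [[0.03, -0.04, 0], 0],
    [[0.03, -0.04, 0], 0],
    [[0, 0, 0], 0],
    [[0, 0, 0], 0],
  ],
)

```text
clock: 25.5
position: [763.1, -128.0, 263.5]
ee_rot: [0.833, -0.554, -0.001, 0.001]
contact_force: [0.3, -0.3, -0.4]
gripper_width: 85.3
```

```bash
python3 - <<'E'
from h import *
from bench import arm
import cv2
s=arm.read_state();print(s["clock"],s["position"])
for n in("top","scene","wrist"):
    r=arm.get_image(n);im=r["image"][:,:,::-1];pickle.dump(r,open(n+"10.pkl","wb"))
    cv2.imwrite(f"pics/{n}10.png",im)
    c=proj(r,[558,42,100]).astype(int);print(n,c)
    if n!="wrist":
        x,y=max(c[0]-55,0),max(c[1]-50,0)
        cv2.imwrite(f"pics/{n}10c.png",cv2.resize(im[y:y+100,x:x+110],None,fx=5,fy=5,interpolation=cv2.INTER_CUBIC))
E
```

```text
25.5 [ 763.10965074 -128.03639527  263.46442799]
top [302 184]
scene [330 193]
wrist [420 381]
```

View pics/top10.png

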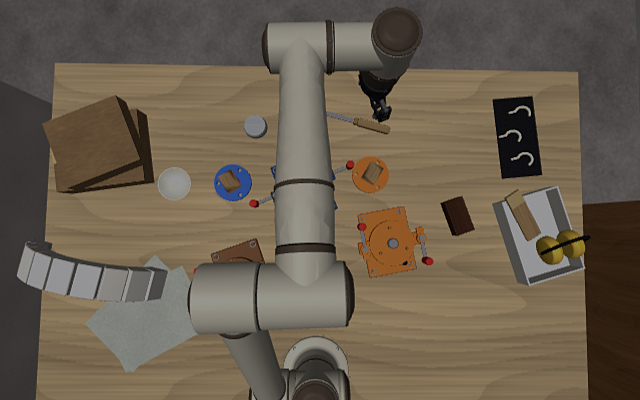

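View pics/scene10c.png

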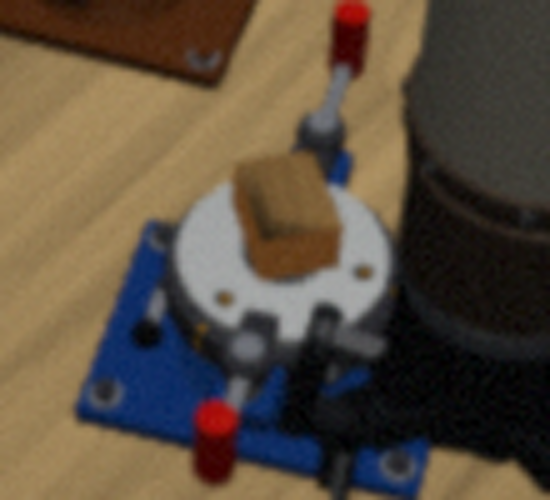

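View pics/wrist10.png

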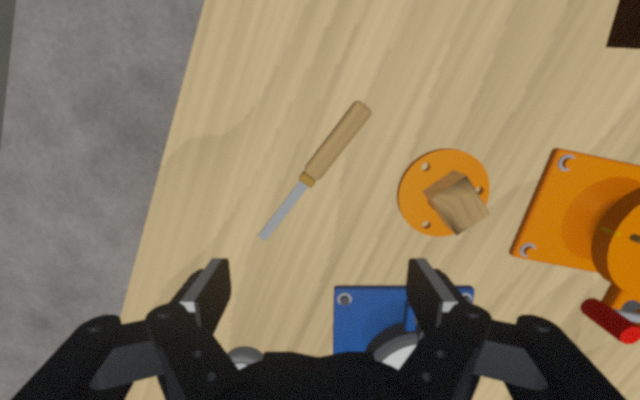

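The arm blocks the top view, so I'll move it off to the side for a clean final check.

drive_tool(
  plan=[
    [[0.016, 0.049, 0], 0],
    [[0.016, 0.049, 0], 0],
    [[0.016, 0.049, 0], 0],
    [[0.016, 0.049, 0], 0],
    [[0.016, 0.049, 0], 0],
    [[0.016, 0.049, 0], 0],
    [[0.016, 0.049, 0], 0],
    [[0.016, 0.049, 0], 0],
    [[0.03, 0, 0], 0],
    [[0, 0, 0], 0],
    [[0, 0, 0], 0],
  ],
)

```text
clock: 27.02
position: [462.8, -424.6, 266.1]
ee_rot: [0.833, -0.554, 0.0, -0.0]
contact_force: [-0.8, 0.6, -0.7]
gripper_width: 85.0
```

```bash
python3 - <<'E'
from h import *
from bench import arm
import cv2
s=arm.read_state();print(s["clock"],s["position"],s["contact_force"])
o=[]
for n in("top","scene"):
    r=arm.get_image(n);im=r["image"][:,:,::-1];pickle.dump(r,open(n+"11.pkl","wb"))
    c=proj(r,[558,42,100]).astype(int)
    x,y=c[0]-50,c[1]-55
    o.append(cv2.resize(im[y:y+110,x:x+100],(400,440),interpolation=cv2.INTER_CUBIC));print(n,x,y)
    cv2.imwrite(f"pics/{n}11.png",im)
cv2.imwrite("pics/fin.png",np.hstack(o))
E
```

```text
27.025 [ 462.77967265 -424.62532029  266.09231094] [-0.83352     0.56671464 -0.6917554 ]
top 252 129
scene 280 138
```

View pics/fin.png

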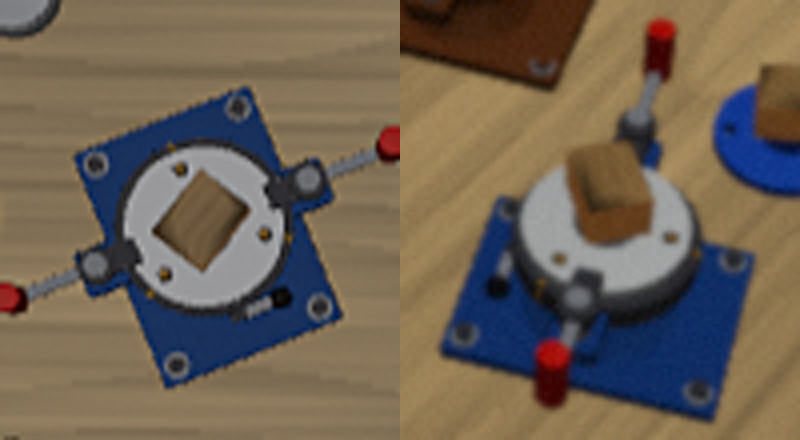

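View pics/top11.png

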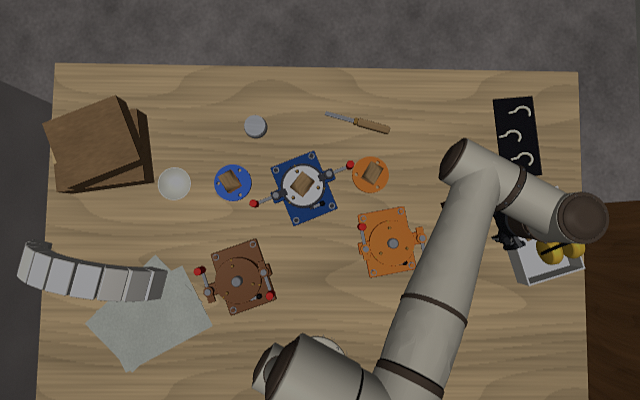

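Both dogs lie over the rim, at (125,253) and (280,192) in the left crop. All three studs show in their holes in line with the marks, and the shell, tin and gouge haven't moved. I'm handing it in.

```bash
python3 - <<'E'
from bench import arm
print(arm.job_done()); print(arm.read_state()["clock"])
E
```

```text
the job is handed in; nothing more can be done
None
the job is handed in; nothing more can be done
```

The faceplate is fully home on the head and both swing clamps are over its rim. I handed the job in at about 27 s, with the gripper open and clear.

- **Faceplate:** I gripped the blank and turned it about 27.7° counter-clockwise on the nose. It then went down about 12.6 mm to a hard stop, taking 14 N, against the nominal 13 mm. Afterwards all three brass studs showed in their holes, in line with the yellow marks, and the plate looked flush.
- **Clamps:** I swung the left clamp first, then the right, each to its end stop. An extra 3 mm of commanded push moved each grip only about 0.2 mm and drew about 11 N. The last pictures show both dogs over the rim and both handles pointing outward.
- **Bystanders:** the shell, wax tin and gouge are where they started. The arm hid the hardwood block in the last top view, so I did not re-check it, but it was in place in an earlier picture and no move came down near it.
- **Disagreement:** the wrist and top cameras put the stand's centre up to about 3 mm apart. I used a point between them, and the forces while turning the plate stayed near 5 N.

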